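# Empty the machine's catch tray into the tote

## Robot

A 6-joint arm with a two-finger parallel gripper is mounted at the origin on a cart in front of the work surface, level with it; the furniture and walls round the work are solid. World frame = base frame: x ahead of the robot, y to its left, z up, the work surface at z = 0. Lengths are in mm, angles in rad, forces in N, time in s.
With the tool pointing down it reaches from about 275 to 1000 mm from the base axis. Payload 8.4 kg.
Tool frame: the origin (TCP) lies at the very end of the fingers, on their centre line; the grasp point (between the pads) lies 19 mm behind it (r.tcp_to_grasp is the distance from the TCP to the grasp point, in mm); z points along the fingers, y is the line along which they close (so a half turn about z gives the same grasp; the last joint's range is limited). The gripper opens to 85 mm and grips with 20 to 120 N. Pads are 22 mm wide; open, the fingers measure 114 mm over their backs; the gripper's body (76 mm by 85 mm) begins 54 mm behind the grasp point. The pads swing forward as they close: fully open they stand 13 mm farther back than shut.
Start: joints at [1.13, 0.353, 1.633, -0, 1.155, -0.002], TCP at [265.532, 565.792, 231.281] pointing down, gripper open.
Joint ranges: [-2.63, 2.63], [-0.92, 2.1], [0.06, 2.66], [-1.3, 4.44], [0, 2.69], [-3.02, 3.02]. Speed limits (rad/s): [2.22, 2.22, 2.79, 3.14, 3.14, 3.14].

## Interface

Orientations are given as [roll, pitch, yaw] about the fixed x, y, z axes, in that order (R = Rz(yaw) Ry(pitch) Rx(roll)).
In Python, from rig import r gives the robot as it stands. The module is installed in compiled form; this text tells all that it offers.
- The arm moves only by the tool play_rows, never from a script. Its argument "rows" is a list of rows, each an object with "dp": the shift along the tool's x, y, z in units of 40 mm (1.0 is 40 mm), a list of three; "turn": the turn, a rotation vector about the tool's x, y, z in units of 6 degrees (1.0 is 6 degrees), a list of three; "fingers": the closure, from 0 (fully open) to 1 (shut). In form: [{"dp": [tx, ty, tz], "turn": [wx, wy, wz], "fingers": fingers}, ...]. A call has 1 to 5 rows; each row shifts and turns the commanded pose from where the row before left it, along the tool's axes as they then stand; what a row does not reach is not made up. A row lasts 1/12 s, in which the tool goes at most 41.7 mm and 7.16 degrees, less where a joint would pass 70% of its speed; a pose out of reach is approached as far as the arm can. A call is refused whole if a number of a shift passes 1 or a number of a turn 1, either way. A call with a gripper value outside its range is refused whole. The fingers move at their own pace and stop on an object; "force" is the grip in N (left out, the last holds). Time passes only in rows, so rows that do not move let the fingers close. It gives the time, the measured TCP pose, the force, the opening and the grip force at its end, in the units of the state.
- r.sense(): the state, without advancing time (a new reading comes with each control period).
- r.grab_frame(name): name is "side" or "top" or "wrist"; returns a dict with "pixels" (420x560x3 uint8, red, green, blue), "fx", "fy", "cx", "cy" (pixels), "dist" ([k1, k2, p1, p2, k3] as OpenCV has them; the pictures are not rectified), "pose" (4x4, takes a point from camera to world coordinates). Camera axes: x right, y down, z forward; pixel columns grow to the right and rows downward; lengths in mm; the calibration is good to about 2 mm. A picture is of the moment at which its call begins. There is no depth.
- r.sign_off(): hands the job in; it is judged then, once.
The state is a dict: "clock": time; "qpos": joint angles; "qvel": joint speeds; "joint_efforts": joint torques, N m; "eef_pos": TCP position; "tcp_rot": TCP orientation; "contact_force": force on the tool from outside, world axes, zero at the start; "wrist_torque": the same for the moment, N m; "opening": opening from 0.0 (shut) to 1.0 (fully open); "grasp_force": force on a finger pad.
Only numpy, scipy, OpenCV 4.12 (cv2) and the standard library are available. Lean on these libraries where they do the work, as an engineer would, in place of code of your own. Each camera call takes 0.05 s, during which the arm holds its last target. There are 200 camera calls.

## Task

Collect the two white plastic inserts from the trimming machine's catch tray and lay them flat, right way up, side by side on the floor of the blue tote, setting them down rather than dropping them. They lie tight in corners of the tray with no room for a finger beside them, so they have to be drawn away from the walls before they can be gripped; the tray floor is spring-borne, so press gently and never down to its stop. Leave the tan terminal block where it lies in the tray, and do not disturb the things on the table.

Things in the scene. Friction and masses are not known exactly. Their poses are not given: they have to be found in the camera images.
- catch_tray: Open yellow metal catch tray, fixed to the table. Inside 150 mm (its x) by 190 mm (its y), walls 4 mm thick, rim 46 mm above the table. Origin at the centre of its underside, on the table. Its black spring-borne floor has its top 20 mm above the origin. The two inserts and the terminal block lie in three of its corners, lengths along the tray's y, 0 to 10 mm from the walls
- chute_mouth (a point): Middle of the lower edge of the steel chute at the tray's +x wall, 52 mm high; axes as the tray's. The chute, 103 mm wide, rises along the tray's +x to 87 mm at the machine. The grey trimming machine, fixed, 190 mm wide and 220 mm high, has its front 185 mm behind the tray's origin along the tray's +x
- cushion (a joint): How far the black spring-borne floor of the catch tray is pressed down, in m: 0 is up, 0.008 is its stop. It stays up until pressed with about 4 N, then sinks 1 mm for every 2.5 N; about 24 N reach the stop
- insert_a: White plastic fixture insert, a block 30 mm (x) by 44 mm (y) by 18 mm high with flat top, about 50 g. Origin at the centre of its underside, z up. A fingertip pressed on its top with 5 to 15 N draws it along the tray floor
- insert_b: The second, identical white plastic insert. Same size and origin
- stray_block: Tan terminal block with four screws on top, a stray part awaiting inspection, 17 mm (x) by 44 mm (y) by 16 mm high, lying in another corner of the tray. Origin at the centre of its underside. It stays where it is
- tote: Blue plastic tote fixed to the table, open at the top: inside 124 mm (its x) by 176 mm (its y), walls and floor 4 mm thick, rim 45 mm above its underside. Origin at the centre of its underside, which lies on the table. A fixed grey power supply, 245 mm high, stands behind: its front at x = 0.57, its right side at y = -0.04
- tote_floor (a point): Centre of the tote's inner floor, 4 mm above the tote's origin; axes as the tote's
- hex_key: Bystander: black L-shaped hex key, 35 x 90 x 8 mm, lying on the table near the front edge. Origin at the centre of its underside
- plug_black: Bystander: small black connector housing, 13 x 27 x 13 mm, on the table between tray and tote. Origin at the centre of its underside
- relay: Bystander: black relay, 22 x 43 x 28 mm, on the table left of the tote. Origin at the centre of its underside
- screw_1: Bystander: black cap screw, 16 x 16 x 28 mm, standing on its head near the left front corner. Origin at the centre of its underside
- fitting: Bystander: air fitting, 28 x 38 x 14 mm, on the table right of the tray. Origin at the centre of its underside
Things that resemble listed ones, but are neither listed nor needed, are in the scene too. What is shaped like the insert_a but turquoise or yellow is not meant.

How it is judged (in metres and radians):
At the end, for the whole second after the job is handed in: Both white inserts lie inside the tote at rest, flat on its floor (underside within 5 mm of the floor) and right way up (within 7 degrees); the terminal block is within 20 mm of where it lay (x of insert_a in the frame of tote_floor between -0.052 and 0.052 m and y of insert_a in the frame of tote_floor between -0.078 and 0.078 m and z of each of insert_a, insert_b in the frame of tote_floor below 0.005 m and angle between each of insert_a, insert_b's own z axis and vertical below 0.12 rad and linear speed of each of insert_a, insert_b below 0.02 m/s and x of insert_b in the frame of tote_floor between -0.052 and 0.052 m and y of insert_b in the frame of tote_floor between -0.078 and 0.078 m and distance of stray_block from where it was at the start of the episode below 0.02 m); the robot touches nothing.
It fails at once if the spring-borne tray floor is pressed down to its stop (over 7.2 of 8 mm) (value of joint cushion above 0.0072 m).
It fails at once if an insert falls into the tote (faster than 0.8 m/s below its rim) ((horizontal distance between insert_a and tote below 0.08 m and z of insert_a in the frame of tote below 0.045 m and linear speed of insert_a above 0.8 m/s) or (horizontal distance between insert_b and tote below 0.08 m and z of insert_b in the frame of tote below 0.045 m and linear speed of insert_b above 0.8 m/s)).
It fails at once if the terminal block is shifted more than 20 mm (distance of stray_block from where it was at the start of the episode above 0.02 m).
It fails at once if a bystander on the table is shifted more than 30 mm (distance of any of hex_key, plug_black, relay, screw_1, fitting from where it was at the start of the episode above 0.03 m).
It also fails if it takes over 69 s, if anything falls off the work surface, if the arm or the gripper's body presses on something with over 40 N, if the wrist force passes 120 N, or if a joint passes its speed limit or range.

## Working session

There is one attempt and no reset: what is moved stays moved. The work goes in short steps, Python scripts to look and compute and a tool call to move; the robot and the scene stay as the last step left them, time stands still between calls to the robot, and variables do not carry over. Pictures are saved under pics/ and viewed, at most 10 in all, crops included, and the job is handed in when it is done.

Besides the shell and the picture viewer there is one more tool, called after "Emit:" by a JSON object that holds its "fn" and its "kwargs", one argument or row to a line. play_rows: Moves the arm, as the interface text tells. Its arguments: {"type":"object","properties":{"rows":{"type":"array"},"force":{"type":"number"}},"required":["rows"]}

```bash
mkdir -p pics
cat > h.py <<'E'
import numpy as np, cv2
from rig import r
def K(f): return np.array([[f['fx'],0,f['cx']],[0,f['fy'],f['cy']],[0,0,1.]])
def ray(f,uv,z):
    p=cv2.undistortPoints(np.array(uv,float).reshape(-1,1,2),K(f),np.array(f['dist'],float)).reshape(-1,2)
    T=np.array(f['pose']); d=np.c_[p,np.ones(len(p))]@T[:3,:3].T; o=T[:3,3]
    return o+d*((z-o[2])/d[:,2])[:,None]
def save(f,n): cv2.imwrite('pics/'+n+'.png',cv2.cvtColor(f['pixels'],cv2.COLOR_RGB2BGR))
E
python3 - <<'E'
from h import *
import pickle
for n in ['top','side']:
    f=r.grab_frame(n); save(f,n+'0'); pickle.dump(f,open(n+'0.pkl','wb')); print(n,np.round(f['pose'],2).tolist(),f['fx'])
print(r.sense())
E
```

```text
top [[-0.03, -0.99, 0.15, 328.0], [-1.0, 0.03, 0.01, -92.15], [-0.02, -0.15, -0.99, 1310.33], [0.0, 0.0, 0.0, 1.0]] 406.41375054396264
side [[0.85, 0.45, -0.27, 854.34], [0.52, -0.73, 0.43, -664.21], [-0.0, -0.51, -0.86, 1176.04], [0.0, 0.0, 0.0, 1.0]] 491.0455492159361
{'clock': 0.1, 'qpos': array([ 1.12960556e+00,  3.53604843e-01,  1.63403720e+00, -4.02468944e-06,
        1.15519860e+00, -2.37507170e-03]), 'qvel': array([-0.00082543, -0.00196295,  0.00058176, -0.00019355, -0.00031216,
       -0.00038083]), 'joint_efforts': array([ 2.34027075e-04, -6.06365490e+01, -3.42814744e+01, -1.72515734e-04,
        4.12837762e-03,  1.66286731e-05]), 'eef_pos': array([265.35204464, 565.41534801, 230.63019807]), 'tcp_rot': array([-3.14034466e+00,  7.15984414e-07,  2.70277859e+00]), 'contact_force': array([-1.17282887,  0.56976982, -0.50614179]), 'wrist_torque': array([-0.03439556, -0.02836735,  0.01817465]), 'grasp_force': 0.0, 'opening': 1.0003764728115645}
```

View pics/top0.png

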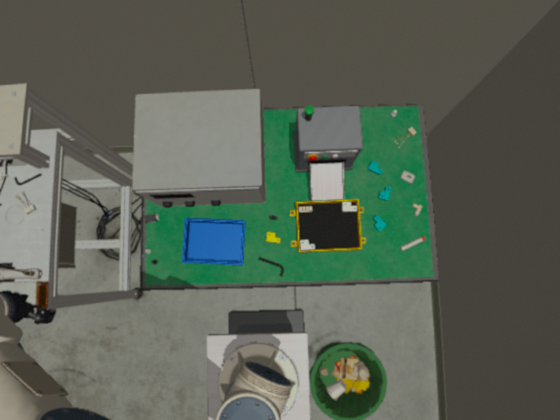

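View pics/side0.png

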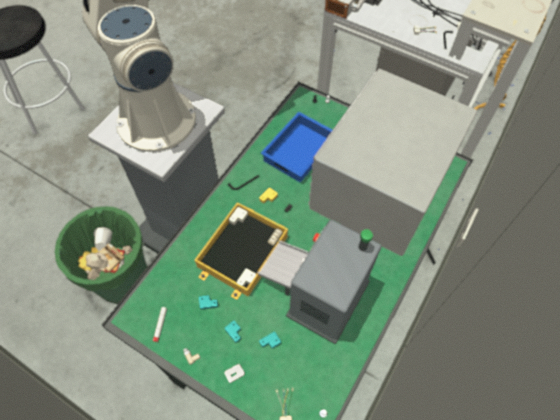

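The top view shows the tray at (328,225) and the tote at (214,241). White parts sit at the tray's (350,207) and (307,244), with a tan block at (306,209). Next I measure these.

```bash
cat > m.py <<'E'
from h import *
import pickle
f=pickle.load(open('top0.pkl','rb')); g=f['pixels']; hsv=cv2.cvtColor(g,cv2.COLOR_RGB2HSV)
def comps(m,roi,z,nm,mina=15):
    mm=np.zeros_like(m); x0,y0,x1,y1=roi; mm[y0:y1,x0:x1]=m[y0:y1,x0:x1]
    for c in cv2.findContours(mm,cv2.RETR_EXTERNAL,cv2.CHAIN_APPROX_NONE)[0]:
        if cv2.contourArea(c)<mina: continue
        P=ray(f,c.reshape(-1,2),z)[:,:2].astype(np.float32); R=cv2.minAreaRect(P)
        print(nm,c.reshape(-1,2).mean(0).round(),np.round(R[0],1),np.round(R[1],1),round(R[2],1))
comps(cv2.inRange(hsv,(105,150,60),(125,255,255)),(170,200,260,280),45,'tote')
comps(cv2.inRange(hsv,(15,120,80),(32,255,255)),(285,190,375,260),46,'tray')
comps(cv2.inRange(hsv,(0,0,130),(179,110,255)),(298,202,360,250),38,'part',8)
cv2.imwrite('pics/crop.png',cv2.resize(cv2.cvtColor(g[185:275,170:380],cv2.COLOR_RGB2BGR),None,fx=3.8,fy=3.8,interpolation=cv2.INTER_CUBIC))
E
python3 m.py
```

```text
tote [215. 241.] [444.  125.3] [187.6 136.2] 85.8
tray [327. 225.] [ 482.  -232.5] [161.5 231.8] 0.5
part [306. 245.] [ 424.3 -165.8] [46.9 28.2] 88.2
part [305. 209.] [ 538.6 -165.5] [38.1 16.1] 88.2
part [349. 207.] [ 540.6 -306.9] [47.9 29. ] 88.2
```

View pics/crop.png

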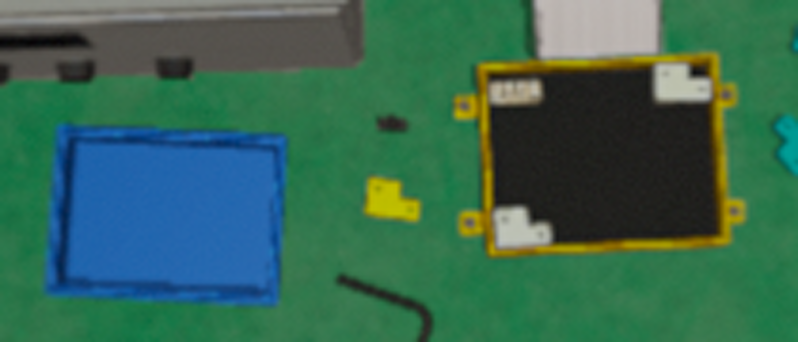

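Both inserts are L-shaped, with the full-width arm at their +y end and the notch at +x/−y. The near one is at (424,−166), the far one at (541,−307). The tote is at (444,125), yawed about −4°. First I turn the tool to yaw π/2 and shut the fingers.

Emit:
{"fn": "play_rows", "kwargs": {
  "rows": [
    {"dp":[0,0,0],"turn":[0,0,1],"fingers":1},
    {"dp":[0,0,0],"turn":[0,0,1],"fingers":1},
    {"dp":[0,0,0],"turn":[0,0,1],"fingers":1},
    {"dp":[0,0,0],"turn":[0,0,1],"fingers":1},
    {"dp":[0,0,0],"turn":[0,0,1],"fingers":1}
  ]
}}

```text
clock: 0.52
eef_pos: [265.4, 565.5, 230.8]
tcp_rot: [-3.141, 0.0, 2.174]
contact_force: [-0.5, -0.4, -0.2]
opening: 0.3
grasp_force: 0.0
```

Emit:
{"fn": "play_rows", "kwargs": {
  "rows": [
    {"dp":[0,0,0],"turn":[0,0,1],"fingers":1},
    {"dp":[0,0,0],"turn":[0,0,1],"fingers":1},
    {"dp":[0,0,0],"turn":[0,0,1],"fingers":1},
    {"dp":[0,0,0],"turn":[0,0,1],"fingers":1},
    {"dp":[0,0,0],"turn":[0,0,1],"fingers":1}
  ]
}}

```text
clock: 0.93
eef_pos: [265.4, 565.5, 230.8]
tcp_rot: [-3.141, 0.001, 1.65]
contact_force: [0.2, -0.4, -0.3]
opening: -0.001
grasp_force: 0.0
```

Emit:
{"fn": "play_rows", "kwargs": {
  "rows": [
    {"dp":[0,0,0],"turn":[0,0,0.81],"fingers":1},
    {"dp":[-0.9,0.2,0],"turn":[0,0,0],"fingers":1},
    {"dp":[-0.9,0.2,0],"turn":[0,0,0],"fingers":1},
    {"dp":[-0.9,0.2,0],"turn":[0,0,0],"fingers":1}
  ]
}}

```text
clock: 1.27
eef_pos: [289.2, 456.4, 230.5]
tcp_rot: [-3.141, 0.001, 1.572]
contact_force: [0.2, 0.1, 0.5]
opening: -0.0
grasp_force: 0.0
```

Emit:
{"fn": "play_rows", "kwargs": {
  "rows": [
    {"dp":[-0.95,0.22,0],"turn":[0,0,0],"fingers":1},
    {"dp":[-0.95,0.22,0],"turn":[0,0,0],"fingers":1},
    {"dp":[-0.95,0.22,0],"turn":[0,0,0],"fingers":1},
    {"dp":[-0.95,0.22,0],"turn":[0,0,0],"fingers":1},
    {"dp":[-0.95,0.22,0],"turn":[0,0,0],"fingers":1}
  ]
}}

```text
clock: 1.68
eef_pos: [333.3, 265.9, 231.1]
tcp_rot: [-3.142, 0.0, 1.571]
contact_force: [1.0, 0.3, 0.4]
opening: 0.003
grasp_force: 0.0
```

Emit:
{"fn": "play_rows", "kwargs": {
  "rows": [
    {"dp":[-0.95,0.22,0],"turn":[0,0,0],"fingers":1},
    {"dp":[-0.95,0.22,0],"turn":[0,0,0],"fingers":1},
    {"dp":[-0.95,0.22,0],"turn":[0,0,0],"fingers":1},
    {"dp":[-0.95,0.22,0],"turn":[0,0,0],"fingers":1},
    {"dp":[-0.95,0.22,0],"turn":[0,0,0],"fingers":1}
  ]
}}

```text
clock: 2.1
eef_pos: [377.3, 76.0, 231.3]
tcp_rot: [3.141, -0.0, 1.571]
contact_force: [1.0, 0.8, -0.2]
opening: -0.001
grasp_force: 0.0
```

Emit:
{"fn": "play_rows", "kwargs": {
  "rows": [
    {"dp":[-0.95,0.22,0],"turn":[0,0,0],"fingers":1},
    {"dp":[-0.95,0.22,0],"turn":[0,0,0],"fingers":1},
    {"dp":[-0.95,0.22,0],"turn":[0,0,0],"fingers":1},
    {"dp":[-0.95,0.22,0],"turn":[0,0,0],"fingers":1},
    {"dp":[-0.95,0.22,0],"turn":[0,0,0],"fingers":1}
  ]
}}

```text
clock: 2.52
eef_pos: [421.3, -114.3, 231.3]
tcp_rot: [3.142, -0.0, 1.57]
contact_force: [1.8, 0.6, 0.1]
opening: -0.002
grasp_force: 0.0
```

Emit:
{"fn": "play_rows", "kwargs": {
  "rows": [
    {"dp":[-0.95,0.22,0],"turn":[0,0,0],"fingers":1},
    {"dp":[0,0,0],"turn":[0,0,0],"fingers":1},
    {"dp":[0,0,0],"turn":[0,0,0],"fingers":1}
  ]
}}

```text
clock: 2.77
eef_pos: [430.2, -151.9, 230.9]
tcp_rot: [-3.141, -0.0, 1.567]
contact_force: [0.3, -0.3, -1.2]
opening: -0.004
grasp_force: 0.0
```

Run:
```python
from h import *
import pickle
f=r.grab_frame('wrist'); save(f,'w1'); pickle.dump(f,open('w1.pkl','wb')); print(np.round(f['pose'],2).tolist(),f['fx'],r.sense()['eef_pos'])
```

```text
[[1.0, -0.0, -0.0, 430.16], [-0.0, -0.96, -0.28, -81.12], [-0.0, 0.28, -0.96, 373.39], [0.0, 0.0, 0.0, 1.0]] 356.5643373037506 [ 429.75289784 -150.54256745  230.8059786 ]
```

View pics/w1.png

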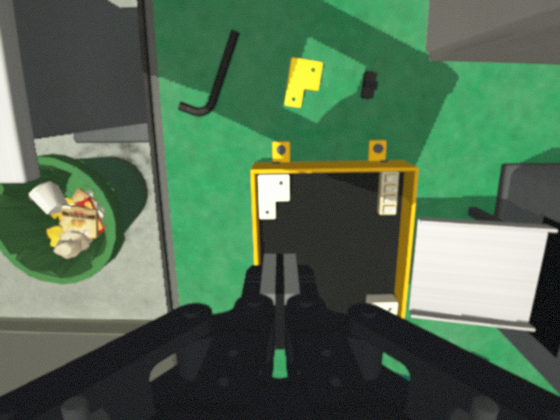

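The wrist view shows the near insert at columns 258–291 and rows 174–220, against the tray's −x and +y walls. The tan block is at (389,193). The far insert's top is at (382,303).

Run:
```python
from h import *
import pickle
f=pickle.load(open('w1.pkl','rb')); hsv=cv2.cvtColor(f['pixels'],cv2.COLOR_RGB2HSV)
m=cv2.inRange(hsv,(0,0,150),(179,70,255)); mm=m*0; mm[165:320,255:402]=m[165:320,255:402]
for c in cv2.findContours(mm,cv2.RETR_EXTERNAL,cv2.CHAIN_APPROX_NONE)[0]:
    if cv2.contourArea(c)<60: continue
    a=cv2.approxPolyDP(c,3,True).reshape(-1,2); print(a.tolist()); print(np.round(ray(f,a,38)[:,:2]).tolist())
print('tray rim', np.round(ray(f,[[252,163],[417,163],[259,174],[404,174]],46)[:,:2]).tolist())
```

```text
[[372, 302], [396, 314], [396, 301]]
[[528.0, -283.0], [556.0, -298.0], [554.0, -282.0]]
[[259, 174], [259, 218], [274, 218], [275, 202], [289, 200], [289, 176]]
[[410.0, -144.0], [409.0, -188.0], [424.0, -188.0], [425.0, -172.0], [439.0, -170.0], [439.0, -146.0]]
[[385, 173], [381, 187], [385, 184], [386, 190], [381, 190], [384, 198], [380, 197], [379, 209], [380, 213], [394, 214], [397, 173]]
[[531.0, -143.0], [528.0, -157.0], [532.0, -154.0], [533.0, -160.0], [528.0, -160.0], [532.0, -168.0], [528.0, -167.0], [528.0, -179.0], [529.0, -183.0], [543.0, -185.0], [542.0, -143.0]]
tray rim [[404.0, -133.0], [558.0, -133.0], [411.0, -143.0], [546.0, -143.0]]
```

Emit:
{"fn": "play_rows", "kwargs": {
  "rows": [
    {"dp":[-0.2,0,0.9],"turn":[0,0,0],"fingers":1},
    {"dp":[0,0,0.9],"turn":[0,0,0],"fingers":1},
    {"dp":[0,0,0.9],"turn":[0,0,0],"fingers":1},
    {"dp":[0,0,0.9],"turn":[0,0,0],"fingers":1},
    {"dp":[0,0,0.7],"turn":[0,0,0],"fingers":1}
  ]
}}

```text
clock: 3.23
eef_pos: [429.0, -156.2, 57.2]
tcp_rot: [-3.14, -0.001, 1.573]
contact_force: [0.6, 0.8, 0.5]
opening: 0.0
grasp_force: 0.0
```

Emit:
{"fn": "play_rows", "kwargs": {
  "rows": [
    {"dp":[0,0,0.2],"turn":[0,0,0],"fingers":1},
    {"dp":[0,0,0.05],"turn":[0,0,0],"fingers":1},
    {"dp":[0,0,0],"turn":[0,0,0],"fingers":1},
    {"dp":[0,0,0],"turn":[0,0,0],"fingers":1}
  ]
}}

```text
clock: 3.57
eef_pos: [431.4, -158.1, 50.8]
tcp_rot: [3.14, 0.001, 1.572]
contact_force: [-0.3, -0.2, 0.9]
opening: 0.0
grasp_force: 0.0
```

Emit:
{"fn": "play_rows", "kwargs": {
  "rows": [
    {"dp":[0,0,0.05],"turn":[0,0,0],"fingers":1},
    {"dp":[0,0,0],"turn":[0,0,0],"fingers":1}
  ]
}}

```text
clock: 3.73
eef_pos: [431.3, -158.4, 48.5]
tcp_rot: [3.139, 0.001, 1.571]
contact_force: [0.2, -0.5, 0.3]
opening: 0.001
grasp_force: 0.0
```

Emit:
{"fn": "play_rows", "kwargs": {
  "rows": [
    {"dp":[0,0,0.1],"turn":[0,0,0],"fingers":1},
    {"dp":[0,0,0.1],"turn":[0,0,0],"fingers":1},
    {"dp":[0,0,0],"turn":[0,0,0],"fingers":1},
    {"dp":[0,0,0],"turn":[0,0,0],"fingers":1}
  ]
}}

```text
clock: 4.07
eef_pos: [430.0, -158.2, 39.0]
tcp_rot: [-3.141, -0.0, 1.571]
contact_force: [0.2, -1.0, -0.1]
opening: 0.001
grasp_force: 0.0
```

Emit:
{"fn": "play_rows", "kwargs": {
  "rows": [
    {"dp":[0,0,0.03],"turn":[0,0,0],"fingers":1},
    {"dp":[0,0,0],"turn":[0,0,0],"fingers":1}
  ]
}}

```text
clock: 4.23
eef_pos: [430.3, -158.2, 38.1]
tcp_rot: [-3.142, -0.0, 1.571]
contact_force: [-1.1, 0.5, 1.5]
opening: 0.004
grasp_force: 0.8
```

Emit:
{"fn": "play_rows", "kwargs": {
  "rows": [
    {"dp":[0,0,0.03],"turn":[0,0,0],"fingers":1},
    {"dp":[0,0,0],"turn":[0,0,0],"fingers":1}
  ]
}}

```text
clock: 4.4
eef_pos: [430.4, -158.3, 37.0]
tcp_rot: [3.142, 0.0, 1.571]
contact_force: [-2.2, 0.4, 7.5]
opening: 0.0
grasp_force: 3.8
```

Emit:
{"fn": "play_rows", "kwargs": {
  "rows": [
    {"dp":[0,0,0.03],"turn":[0,0,0],"fingers":1},
    {"dp":[0,0,0],"turn":[0,0,0],"fingers":1}
  ]
}}

```text
clock: 4.57
eef_pos: [430.4, -158.2, 36.0]
tcp_rot: [3.141, 0.0, 1.571]
contact_force: [-3.3, 0.4, 10.3]
opening: 0.001
grasp_force: 5.0
```

Emit:
{"fn": "play_rows", "kwargs": {
  "rows": [
    {"dp":[-0.05,0.05,0],"turn":[0,0,0],"fingers":1},
    {"dp":[-0.07,0.1,0],"turn":[0,0,0],"fingers":1},
    {"dp":[-0.07,0.1,0],"turn":[0,0,0],"fingers":1},
    {"dp":[-0.07,0.1,0],"turn":[0,0,0],"fingers":1},
    {"dp":[-0.07,0.1,0],"turn":[0,0,0],"fingers":1}
  ]
}}

```text
clock: 4.98
eef_pos: [446.6, -170.6, 35.7]
tcp_rot: [-3.138, -0.002, 1.57]
contact_force: [-6.2, 4.7, 11.5]
opening: -0.002
grasp_force: 5.5
```

Emit:
{"fn": "play_rows", "kwargs": {
  "rows": [
    {"dp":[-0.07,0.1,0],"turn":[0,0,0],"fingers":1},
    {"dp":[-0.07,0.1,0],"turn":[0,0,0],"fingers":1},
    {"dp":[-0.07,0.1,0],"turn":[0,0,0],"fingers":1},
    {"dp":[-0.07,0.1,0],"turn":[0,0,0],"fingers":1},
    {"dp":[-0.07,0.1,0],"turn":[0,0,0],"fingers":1}
  ]
}}

```text
clock: 5.4
eef_pos: [469.2, -185.1, 36.4]
tcp_rot: [3.14, -0.001, 1.57]
contact_force: [3.5, 5.1, 9.8]
opening: -0.0
grasp_force: 4.4
```

Emit:
{"fn": "play_rows", "kwargs": {
  "rows": [
    {"dp":[-0.07,0.1,0],"turn":[0,0,0],"fingers":1},
    {"dp":[-0.07,0.1,0],"turn":[0,0,0],"fingers":1},
    {"dp":[0,0,0],"turn":[0,0,0],"fingers":1}
  ]
}}

```text
clock: 5.65
eef_pos: [477.1, -191.5, 35.7]
tcp_rot: [3.141, 0.0, 1.571]
contact_force: [0.5, 0.5, -0.4]
opening: -0.005
grasp_force: 0.0
```

Emit:
{"fn": "play_rows", "kwargs": {
  "rows": [
    {"dp":[0,0,-0.8],"turn":[0,0,0],"fingers":1},
    {"dp":[0,0,-1],"turn":[0,0,0],"fingers":1},
    {"dp":[0,0,-1],"turn":[0,0,0],"fingers":1},
    {"dp":[0,0,-0.8],"turn":[0,0,0],"fingers":1},
    {"dp":[0,0,0],"turn":[0,0,0],"fingers":1}
  ]
}}

```text
clock: 6.07
eef_pos: [479.2, -192.3, 185.6]
tcp_rot: [3.133, 0.003, 1.571]
contact_force: [1.4, -0.2, 0.4]
opening: 0.001
grasp_force: 0.0
```

```bash
cat > look.py <<'E'
from h import *
import sys
f=r.grab_frame('wrist'); save(f,sys.argv[1]); hsv=cv2.cvtColor(f['pixels'],cv2.COLOR_RGB2HSV); z=float(sys.argv[2])
m=cv2.inRange(hsv,(0,0,150),(179,70,255))
print(r.sense()['eef_pos'].round(1))
for c in cv2.findContours(m,cv2.RETR_EXTERNAL,cv2.CHAIN_APPROX_NONE)[0]:
    if cv2.contourArea(c)<60: continue
    P=ray(f,c.reshape(-1,2),z)[:,:2]; q=P.mean(0)
    if (300<q[0]<560) and -340<q[1]<250:
        a=cv2.approxPolyDP(c,4,True).reshape(-1,2); print(a.tolist(),np.round(ray(f,a,z)[:,:2]).tolist())
E
python3 look.py w2 38
```

```text
[ 478.  -191.8  182.9]
[[330, 289], [332, 311], [346, 313], [361, 302], [360, 288]] [[526.0, -283.0], [529.0, -306.0], [542.0, -309.0], [556.0, -297.0], [554.0, -282.0]]
[[219, 152], [213, 202], [230, 206], [235, 186], [251, 186], [254, 158]] [[431.0, -159.0], [424.0, -201.0], [438.0, -204.0], [443.0, -187.0], [456.0, -187.0], [459.0, -164.0]]
[[341, 134], [340, 159], [347, 162], [339, 168], [339, 179], [344, 172], [340, 182], [356, 183], [359, 136]] [[529.0, -144.0], [530.0, -164.0], [535.0, -167.0], [529.0, -172.0], [529.0, -181.0], [533.0, -175.0], [530.0, -184.0], [544.0, -184.0], [544.0, -146.0]]
```

View pics/w2.png

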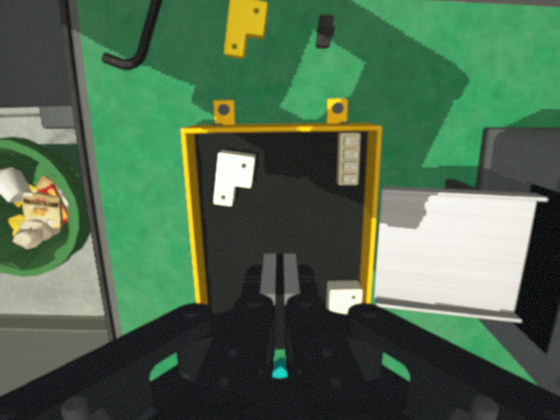

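The insert moved about 20 mm and turned about −10° (arm centre near (443,−173)), then the finger slid off. I press again nearer its centre of mass and a little harder.

Emit:
{"fn": "play_rows", "kwargs": {
  "rows": [
    {"dp":[0.2,-0.45,0.5],"turn":[0,0,0],"fingers":1},
    {"dp":[0.2,-0.43,0.8],"turn":[0,0,0],"fingers":1},
    {"dp":[0,0,0.9],"turn":[0,0,0],"fingers":1},
    {"dp":[0,0,0.8],"turn":[0,0,0],"fingers":1},
    {"dp":[0,0,0.4],"turn":[0,0,0],"fingers":1}
  ]
}}

```text
clock: 6.53
eef_pos: [437.5, -173.6, 39.6]
tcp_rot: [-3.136, -0.002, 1.571]
contact_force: [-0.2, 0.2, 1.1]
opening: -0.002
grasp_force: 0.0
```

Emit:
{"fn": "play_rows", "kwargs": {
  "rows": [
    {"dp":[0,0,0.1],"turn":[0,0,0],"fingers":1},
    {"dp":[0,0,0],"turn":[0,0,0],"fingers":1},
    {"dp":[0,0,0],"turn":[0,0,0],"fingers":1}
  ]
}}

```text
clock: 6.78
eef_pos: [439.3, -174.3, 38.7]
tcp_rot: [-3.138, -0.002, 1.571]
contact_force: [-0.5, -0.3, -0.7]
opening: -0.0
grasp_force: 0.0
```

Emit:
{"fn": "play_rows", "kwargs": {
  "rows": [
    {"dp":[0,0.05,0.02],"turn":[0,0,0],"fingers":1},
    {"dp":[0,0,0.02],"turn":[0,0,0],"fingers":1},
    {"dp":[0,0,0.02],"turn":[0,0,0],"fingers":1},
    {"dp":[0,0,0.02],"turn":[0,0,0],"fingers":1},
    {"dp":[0,0,0],"turn":[0,0,0],"fingers":1}
  ]
}}

```text
clock: 7.2
eef_pos: [443.6, -175.2, 37.0]
tcp_rot: [3.141, 0.0, 1.571]
contact_force: [-1.7, 0.2, 8.4]
opening: 0.004
grasp_force: 3.9
```

Emit:
{"fn": "play_rows", "kwargs": {
  "rows": [
    {"dp":[0,0,0],"turn":[0,0,0],"fingers":1}
  ]
}}

```text
clock: 7.28
eef_pos: [443.6, -175.2, 37.1]
tcp_rot: [3.141, 0.0, 1.571]
contact_force: [-1.2, 0.5, 7.6]
opening: 0.002
grasp_force: 3.8
```

Emit:
{"fn": "play_rows", "kwargs": {
  "rows": [
    {"dp":[0,0,0.03],"turn":[0,0,0],"fingers":1},
    {"dp":[0,0,0.02],"turn":[0,0,0],"fingers":1},
    {"dp":[0,0.02,0],"turn":[0,0,0],"fingers":1},
    {"dp":[0,0.04,0],"turn":[0,0,0],"fingers":1},
    {"dp":[0,0.06,0],"turn":[0,0,0],"fingers":1}
  ]
}}

```text
clock: 7.7
eef_pos: [446.2, -174.8, 34.9]
tcp_rot: [-3.138, -0.001, 1.571]
contact_force: [-8.3, 0.0, 13.3]
opening: -0.001
grasp_force: 6.5
```

Emit:
{"fn": "play_rows", "kwargs": {
  "rows": [
    {"dp":[0,0.06,0],"turn":[0,0,0],"fingers":1},
    {"dp":[0,0.06,0],"turn":[0,0,0],"fingers":1},
    {"dp":[0,0.06,0],"turn":[0,0,0],"fingers":1},
    {"dp":[0,0.06,0],"turn":[0,0,0],"fingers":1},
    {"dp":[0,0.06,0],"turn":[0,0,0],"fingers":1}
  ]
}}

```text
clock: 8.12
eef_pos: [458.1, -174.7, 34.8]
tcp_rot: [-3.138, -0.001, 1.571]
contact_force: [-8.4, 0.4, 11.9]
opening: -0.003
grasp_force: 5.6
```

Emit:
{"fn": "play_rows", "kwargs": {
  "rows": [
    {"dp":[0,0.06,0],"turn":[0,0,0],"fingers":1},
    {"dp":[0,0.06,0],"turn":[0,0,0],"fingers":1},
    {"dp":[0,0.06,0],"turn":[0,0,0],"fingers":1},
    {"dp":[0,0.06,0],"turn":[0,0,0],"fingers":1},
    {"dp":[0,0,0],"turn":[0,0,0],"fingers":1}
  ]
}}

```text
clock: 8.53
eef_pos: [468.0, -174.7, 34.9]
tcp_rot: [-3.138, -0.001, 1.571]
contact_force: [-8.9, 0.0, 13.8]
opening: 0.001
grasp_force: 6.5
```

Emit:
{"fn": "play_rows", "kwargs": {
  "rows": [
    {"dp":[0,0,-0.3],"turn":[0,0,0],"fingers":1},
    {"dp":[0,0,-1],"turn":[0,0,0],"fingers":0.4},
    {"dp":[0,0,-0.9],"turn":[0,0,0],"fingers":0.4},
    {"dp":[0,0,0],"turn":[0,0,0],"fingers":0.4},
    {"dp":[0,0,0],"turn":[0,0,0],"fingers":0.4}
  ]
}}

```text
clock: 8.95
eef_pos: [471.1, -175.6, 124.7]
tcp_rot: [3.137, 0.002, 1.571]
contact_force: [0.3, 0.1, 0.2]
opening: 0.561
grasp_force: 0.0
```

```bash
python3 look.py w3 38
```

```text
[ 469.9 -175.2  123.2]
[[249, 186], [231, 244], [251, 251], [260, 229], [280, 232], [289, 199]] [[451.0, -156.0], [438.0, -197.0], [451.0, -202.0], [458.0, -186.0], [472.0, -188.0], [478.0, -165.0]]
[[366, 167], [363, 225], [383, 225], [388, 166]] [[527.0, -144.0], [528.0, -183.0], [542.0, -183.0], [542.0, -143.0]]
[[0, 124], [0, 147], [44, 152], [43, 139], [32, 134], [30, 124]] [[290.0, -115.0], [287.0, -129.0], [317.0, -133.0], [318.0, -125.0], [311.0, -121.0], [311.0, -115.0]]
```

Emit:
{"fn": "play_rows", "kwargs": {
  "rows": [
    {"dp":[0.07,-0.22,0],"turn":[0,0,0.94],"fingers":0.4},
    {"dp":[0,0,0],"turn":[0,0,0.94],"fingers":0.4},
    {"dp":[0,0,0.4],"turn":[0,0,0.94],"fingers":0.4},
    {"dp":[0,0,0.8],"turn":[0,0,0],"fingers":0.4},
    {"dp":[0,0,0.7],"turn":[0,0,0],"fingers":0.4}
  ]
}}

```text
clock: 9.42
eef_pos: [460.3, -172.1, 44.9]
tcp_rot: [3.141, 0.0, 1.275]
contact_force: [-0.4, 0.4, -1.2]
opening: 0.602
grasp_force: 0.0
```

Emit:
{"fn": "play_rows", "kwargs": {
  "rows": [
    {"dp":[0,0,0.35],"turn":[0,0,0],"fingers":0.4},
    {"dp":[0,0,0.15],"turn":[0,0,0],"fingers":0.4},
    {"dp":[0,0,0],"turn":[0,0,0],"fingers":0.4},
    {"dp":[0,0,0],"turn":[0,0,0],"fingers":0.4}
  ]
}}

```text
clock: 9.75
eef_pos: [460.4, -172.1, 26.2]
tcp_rot: [-3.14, -0.0, 1.275]
contact_force: [0.7, -0.7, 0.6]
opening: 0.601
grasp_force: 0.0
```

Now lower 3 mm more and close.

Emit:
{"fn": "play_rows", "kwargs": {
  "rows": [
    {"dp":[0,0,0.08],"turn":[0,0,0],"fingers":0.4},
    {"dp":[0,0,0],"turn":[0,0,0],"fingers":0.6},
    {"dp":[0,0,0],"turn":[0,0,0],"fingers":0.8},
    {"dp":[0,0,0],"turn":[0,0,0],"fingers":0.8},
    {"dp":[0,0,0],"turn":[0,0,0],"fingers":0.8}
  ],
  "force": 40
}}

```text
clock: 10.17
eef_pos: [461.2, -172.4, 24.1]
tcp_rot: [3.14, 0.0, 1.275]
contact_force: [-0.3, 0.6, 4.7]
opening: 0.334
grasp_force: 44.4
```

Emit:
{"fn": "play_rows", "kwargs": {
  "rows": [
    {"dp":[0,0,0],"turn":[0,0,0],"fingers":1},
    {"dp":[0,0,0],"turn":[0,0,0],"fingers":1},
    {"dp":[0,0,0],"turn":[0,0,0],"fingers":1}
  ]
}}

```text
clock: 10.42
eef_pos: [461.2, -172.4, 24.1]
tcp_rot: [3.14, 0.0, 1.276]
contact_force: [-0.7, 0.4, 5.3]
opening: 0.338
grasp_force: 44.4
```

Emit:
{"fn": "play_rows", "kwargs": {
  "rows": [
    {"dp":[0,0,-0.2],"turn":[0,0,0],"fingers":1},
    {"dp":[0,0,-0.4],"turn":[0,0,0],"fingers":1},
    {"dp":[0,0,-0.7],"turn":[0,0,0],"fingers":1},
    {"dp":[0,0,-0.7],"turn":[0,0,0],"fingers":1},
    {"dp":[0,0,-0.7],"turn":[0,0,0],"fingers":1}
  ]
}}

```text
clock: 10.83
eef_pos: [460.3, -172.1, 133.0]
tcp_rot: [-3.141, -0.0, 1.275]
contact_force: [0.1, 0.3, -1.3]
opening: 0.338
grasp_force: 43.8
```

Emit:
{"fn": "play_rows", "kwargs": {
  "rows": [
    {"dp":[0,0,-0.3],"turn":[0,0,-0.6],"fingers":1},
    {"dp":[0,0,0],"turn":[0,0,-0.8],"fingers":1},
    {"dp":[0,0,0],"turn":[0,0,-0.8],"fingers":1},
    {"dp":[0,0,0],"turn":[0,0,0],"fingers":1},
    {"dp":[0,0,0],"turn":[0,0,0],"fingers":1}
  ]
}}

```text
clock: 11.25
eef_pos: [460.6, -172.2, 143.8]
tcp_rot: [3.141, 0.0, 1.503]
contact_force: [0.3, -0.2, -0.1]
opening: 0.337
grasp_force: 43.8
```

```bash
python3 look.py w4 140
```

```text
[ 460.6 -172.2  143.5]
[[98, 274], [50, 307], [21, 307], [0, 300], [0, 341], [79, 339], [107, 322]] [[377.0, -170.0], [349.0, -186.0], [334.0, -185.0], [325.0, -181.0], [317.0, -204.0], [359.0, -204.0], [376.0, -195.0]]
[[315, 260], [243, 261], [247, 353], [281, 352], [281, 319], [314, 315]] [[476.0, -169.0], [444.0, -167.0], [441.0, -217.0], [458.0, -217.0], [459.0, -198.0], [475.0, -197.0]]
[[62, 240], [46, 250], [38, 247], [24, 274], [39, 280], [59, 268], [58, 254], [66, 252], [56, 248]] [[364.0, -152.0], [355.0, -157.0], [352.0, -155.0], [341.0, -168.0], [348.0, -171.0], [359.0, -166.0], [360.0, -159.0], [364.0, -158.0], [360.0, -156.0]]
[[427, 230], [427, 240], [431, 233], [436, 240], [424, 246], [424, 306], [487, 345], [559, 350], [559, 225], [449, 224]] [[526.0, -158.0], [526.0, -163.0], [528.0, -160.0], [531.0, -163.0], [525.0, -166.0], [527.0, -196.0], [560.0, -221.0], [599.0, -228.0], [587.0, -160.0], [536.0, -156.0]]
[[0, 205], [0, 218], [16, 232], [39, 225], [29, 220], [18, 199]] [[339.0, -134.0], [337.0, -140.0], [343.0, -147.0], [355.0, -145.0], [351.0, -142.0], [348.0, -132.0]]
[[394, 160], [372, 162], [373, 204], [391, 204], [379, 206], [374, 216], [393, 214]] [[511.0, -126.0], [502.0, -127.0], [502.0, -145.0], [510.0, -145.0], [505.0, -146.0], [503.0, -150.0], [511.0, -150.0]]
[[73, 164], [69, 153], [50, 154], [42, 141], [0, 145], [0, 169], [21, 165], [44, 170]] [[377.0, -119.0], [376.0, -114.0], [368.0, -114.0], [366.0, -108.0], [347.0, -108.0], [344.0, -118.0], [354.0, -118.0], [364.0, -120.0]]
```

View pics/w4.png

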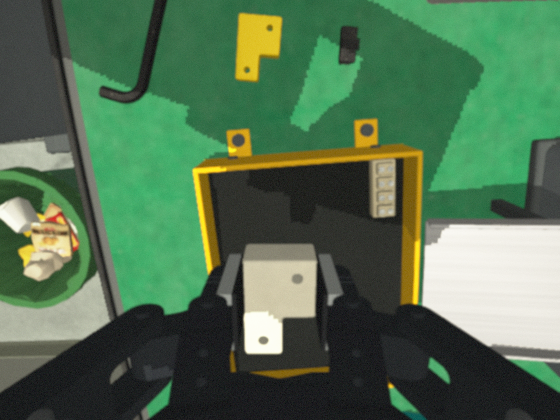

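The insert is held level by its arm (around (280,295)), and the tool yaw matches the tote. I carry it over.

Emit:
{"fn": "play_rows", "kwargs": {
  "rows": [
    {"dp":[0.5,0,0],"turn":[0,0,0],"fingers":1},
    {"dp":[0.85,-0.1,0],"turn":[0,0,0],"fingers":1},
    {"dp":[0.9,-0.1,0],"turn":[0,0,0],"fingers":1},
    {"dp":[0.9,-0.1,0],"turn":[0,0,0],"fingers":1},
    {"dp":[0.9,-0.1,0],"turn":[0,0,0],"fingers":1}
  ]
}}

```text
clock: 11.72
eef_pos: [454.8, -8.2, 143.2]
tcp_rot: [-3.141, -0.0, 1.502]
contact_force: [0.7, 0.5, -0.4]
opening: 0.336
grasp_force: 43.8
```

Emit:
{"fn": "play_rows", "kwargs": {
  "rows": [
    {"dp":[0.9,-0.1,0],"turn":[0,0,0],"fingers":1},
    {"dp":[0.9,-0.1,0],"turn":[0,0,0],"fingers":1},
    {"dp":[0.9,-0.1,0],"turn":[0,0,0],"fingers":1},
    {"dp":[0.9,-0.1,0],"turn":[0,0,0],"fingers":1},
    {"dp":[0.85,-0.1,0],"turn":[0,0,0],"fingers":1}
  ]
}}

```text
clock: 12.13
eef_pos: [446.3, 171.3, 143.3]
tcp_rot: [-3.141, 0.0, 1.503]
contact_force: [0.9, 0.3, 0.1]
opening: 0.339
grasp_force: 43.8
```

Emit:
{"fn": "play_rows", "kwargs": {
  "rows": [
    {"dp":[0,0,0],"turn":[0,0,0],"fingers":1},
    {"dp":[0,0,0.5],"turn":[0,0,0],"fingers":1},
    {"dp":[0,0,0.5],"turn":[0,0,0],"fingers":1},
    {"dp":[0,0,0.5],"turn":[0,0,0],"fingers":1},
    {"dp":[0,0,0],"turn":[0,0,0],"fingers":1}
  ]
}}

```text
clock: 12.55
eef_pos: [444.5, 168.3, 80.3]
tcp_rot: [-3.136, 0.002, 1.504]
contact_force: [-1.0, 0.7, -1.0]
opening: 0.339
grasp_force: 43.8
```

Run:
```python
from h import *
f=r.grab_frame('top'); hsv=cv2.cvtColor(f['pixels'],cv2.COLOR_RGB2HSV)
f=r.grab_frame('wrist'); save(f,'w5'); hsv=cv2.cvtColor(f['pixels'],cv2.COLOR_RGB2HSV)
m=cv2.inRange(hsv,(105,150,40),(125,255,255)); c=max(cv2.findContours(m,cv2.RETR_EXTERNAL,cv2.CHAIN_APPROX_NONE)[0],key=cv2.contourArea)
a=cv2.approxPolyDP(c,6,True).reshape(-1,2); print(a.tolist(),np.round(ray(f,a,45)[:,:2]).tolist()); print(r.sense()['eef_pos'])
```

```text
[[146, 142], [164, 314], [187, 309], [210, 271], [249, 242], [311, 242], [349, 272], [372, 309], [394, 315], [402, 305], [391, 313], [390, 304], [404, 287], [418, 142]] [[381.0, 226.0], [375.0, 128.0], [389.0, 130.0], [405.0, 153.0], [428.0, 169.0], [462.0, 167.0], [482.0, 148.0], [495.0, 124.0], [508.0, 119.0], [513.0, 125.0], [506.0, 120.0], [506.0, 126.0], [513.0, 136.0], [518.0, 217.0]]
[446.31334989 168.90639608  83.02981872]
```

View pics/w5.png

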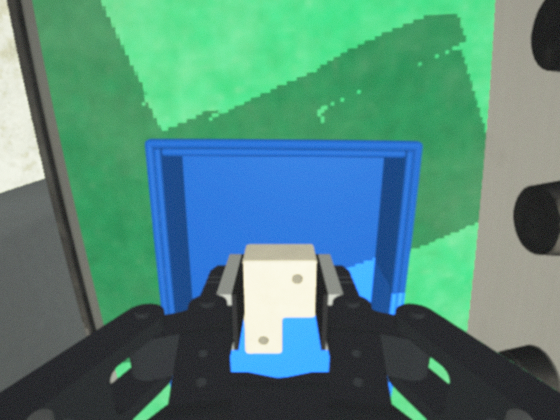

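The wrist view has the insert centred over the tote (rim corners at (146,142) and (418,142)). I lower it gently.

Emit:
{"fn": "play_rows", "kwargs": {
  "rows": [
    {"dp":[0,0,0.5],"turn":[0,0,0],"fingers":1},
    {"dp":[0,0,0.5],"turn":[0,0,0],"fingers":1},
    {"dp":[0,0,0.4],"turn":[0,0,0],"fingers":1},
    {"dp":[0,0,0.2],"turn":[0,0,0],"fingers":1},
    {"dp":[0,0,0.1],"turn":[0,0,0],"fingers":1}
  ]
}}

```text
clock: 13.07
eef_pos: [447.0, 169.2, 15.3]
tcp_rot: [-3.141, 0.0, 1.505]
contact_force: [-0.1, -0.5, -0.7]
opening: 0.338
grasp_force: 43.8
```

Emit:
{"fn": "play_rows", "kwargs": {
  "rows": [
    {"dp":[0,0,0.03],"turn":[0,0,0],"fingers":1},
    {"dp":[0,0,0],"turn":[0,0,0],"fingers":1},
    {"dp":[0,0,0],"turn":[0,0,0],"fingers":1}
  ]
}}

```text
clock: 13.32
eef_pos: [447.5, 169.6, 15.0]
tcp_rot: [3.14, -0.001, 1.506]
contact_force: [-0.1, -0.2, -1.2]
opening: 0.338
grasp_force: 43.8
```

Emit:
{"fn": "play_rows", "kwargs": {
  "rows": [
    {"dp":[0,0,0.07],"turn":[0,0,0],"fingers":1},
    {"dp":[0,0,0.05],"turn":[0,0,0],"fingers":1},
    {"dp":[0,0,0],"turn":[0,0,0],"fingers":1},
    {"dp":[0,0,0],"turn":[0,0,0],"fingers":1}
  ]
}}

```text
clock: 13.65
eef_pos: [446.8, 169.4, 9.3]
tcp_rot: [-3.142, 0.0, 1.506]
contact_force: [0.7, 0.5, -0.8]
opening: 0.342
grasp_force: 43.8
```

Emit:
{"fn": "play_rows", "kwargs": {
  "rows": [
    {"dp":[0,0,0.03],"turn":[0,0,0],"fingers":1},
    {"dp":[0,0,0],"turn":[0,0,0],"fingers":1}
  ]
}}

```text
clock: 13.82
eef_pos: [447.0, 169.5, 8.2]
tcp_rot: [3.141, -0.0, 1.506]
contact_force: [-0.5, -0.6, 0.7]
opening: 0.336
grasp_force: 43.9
```

Emit:
{"fn": "play_rows", "kwargs": {
  "rows": [
    {"dp":[0,0,0.03],"turn":[0,0,0],"fingers":1},
    {"dp":[0,0,0],"turn":[0,0,0],"fingers":1}
  ]
}}

```text
clock: 13.98
eef_pos: [447.0, 169.5, 8.1]
tcp_rot: [3.141, -0.0, 1.506]
contact_force: [-4.6, -2.6, 23.4]
opening: 0.336
grasp_force: 46.6
```

Emit:
{"fn": "play_rows", "kwargs": {
  "rows": [
    {"dp":[0,0,-0.02],"turn":[0,0,0],"fingers":0.6},
    {"dp":[0,0,0],"turn":[0,0,0],"fingers":0.5},
    {"dp":[0,0,0],"turn":[0,0,0],"fingers":0.4},
    {"dp":[0,0,0],"turn":[0,0,0],"fingers":0.4}
  ]
}}

```text
clock: 14.32
eef_pos: [446.8, 169.4, 7.5]
tcp_rot: [-3.141, 0.0, 1.506]
contact_force: [-0.7, -0.2, -0.1]
opening: 0.6
grasp_force: 0.0
```

Emit:
{"fn": "play_rows", "kwargs": {
  "rows": [
    {"dp":[0,0,-0.4],"turn":[0,0,0],"fingers":0.4},
    {"dp":[0,0,-0.9],"turn":[0,0,0],"fingers":0.4},
    {"dp":[0,0,-0.9],"turn":[0,0,0],"fingers":0.4},
    {"dp":[0,0,-0.8],"turn":[0,0,-0.6],"fingers":0.6},
    {"dp":[0,0,-0.4],"turn":[0,0,0],"fingers":1}
  ]
}}

```text
clock: 14.73
eef_pos: [448.2, 169.9, 147.1]
tcp_rot: [3.138, -0.001, 1.572]
contact_force: [0.9, 1.0, 0.9]
opening: 0.325
grasp_force: 0.0
```

Emit:
{"fn": "play_rows", "kwargs": {
  "rows": [
    {"dp":[-0.6,0,0],"turn":[0,0,0],"fingers":1},
    {"dp":[-0.95,0,0],"turn":[0,0,0],"fingers":1},
    {"dp":[-0.95,0,0],"turn":[0,0,0],"fingers":1},
    {"dp":[-0.95,0,0],"turn":[0,0,0],"fingers":1},
    {"dp":[-0.95,0,0],"turn":[0,0,0],"fingers":1}
  ]
}}

```text
clock: 15.15
eef_pos: [446.1, -8.1, 143.7]
tcp_rot: [3.141, 0.0, 1.569]
contact_force: [0.6, -0.5, -0.2]
opening: 0.001
grasp_force: 0.0
```

Emit:
{"fn": "play_rows", "kwargs": {
  "rows": [
    {"dp":[-0.95,0,0],"turn":[0,0,0],"fingers":1},
    {"dp":[-0.95,0,0],"turn":[0,0,0],"fingers":1},
    {"dp":[-0.95,0,0],"turn":[0,0,0],"fingers":1},
    {"dp":[-0.95,0.3,0],"turn":[0,0,0],"fingers":1},
    {"dp":[-0.8,0.5,0],"turn":[0,0,0],"fingers":1}
  ]
}}

```text
clock: 15.57
eef_pos: [476.4, -192.9, 143.4]
tcp_rot: [-3.14, -0.0, 1.568]
contact_force: [0.6, 1.2, -0.1]
opening: 0.002
grasp_force: 0.0
```

Emit:
{"fn": "play_rows", "kwargs": {
  "rows": [
    {"dp":[-0.7,0.5,0],"turn":[0,0,0],"fingers":1},
    {"dp":[-0.6,0.5,0],"turn":[0,0,0],"fingers":1},
    {"dp":[0,0,0],"turn":[0,0,0],"fingers":1},
    {"dp":[0,0,0],"turn":[0,0,0],"fingers":1}
  ]
}}

```text
clock: 15.9
eef_pos: [518.3, -243.8, 143.0]
tcp_rot: [-3.141, -0.0, 1.567]
contact_force: [0.0, 0.1, -0.4]
opening: 0.001
grasp_force: 0.0
```

```bash
python3 - <<'E'
from h import *
f=r.grab_frame('top'); hsv=cv2.cvtColor(f['pixels'],cv2.COLOR_RGB2HSV)
m=cv2.inRange(hsv,(0,0,130),(179,90,255)); m2=m*0; m2[215:265,185:245]=m[215:265,185:245]
for c in cv2.findContours(m2,0,1)[0]: print('tote part',np.round(cv2.minAreaRect(ray(f,c.reshape(-1,2),22)[:,:2].astype(np.float32))[0]),cv2.contourArea(c))
E
python3 look.py w6 38
```

```text
tote part [447. 161.] 79.0
[ 517. -242.  143.]
[[297, 259], [297, 265], [313, 271], [317, 290], [330, 289], [330, 259]] [[530.0, -283.0], [530.0, -288.0], [542.0, -293.0], [546.0, -310.0], [556.0, -309.0], [555.0, -284.0]]
[[28, 256], [0, 264], [0, 308], [40, 309]] [[321.0, -282.0], [296.0, -289.0], [286.0, -329.0], [321.0, -329.0]]
[[18, 204], [0, 203], [0, 212], [13, 217], [12, 224], [0, 217], [0, 233], [21, 222]] [[322.0, -240.0], [308.0, -239.0], [306.0, -246.0], [316.0, -250.0], [314.0, -256.0], [305.0, -250.0], [302.0, -263.0], [322.0, -254.0]]
[[302, 63], [298, 126], [320, 128], [322, 63]] [[532.0, -145.0], [530.0, -185.0], [545.0, -187.0], [545.0, -145.0]]
```

The first insert lies in the tote at (447,161). The far insert's +x edge is at 556 and its +y edge at −283.5, so I press at (536,−298).

Emit:
{"fn": "play_rows", "kwargs": {
  "rows": [
    {"dp":[-0.7,0.24,0.2],"turn":[0,0,0],"fingers":1},
    {"dp":[-0.7,0.24,0.5],"turn":[0,0,0],"fingers":1},
    {"dp":[0,0,0.7],"turn":[0,0,0],"fingers":1},
    {"dp":[0,0,0.6],"turn":[0,0,0],"fingers":1},
    {"dp":[0,0,0.4],"turn":[0,0,0],"fingers":1}
  ]
}}

```text
clock: 16.42
eef_pos: [535.3, -297.2, 45.5]
tcp_rot: [-3.139, -0.002, 1.569]
contact_force: [-0.7, 0.8, -0.4]
opening: 0.0
grasp_force: 0.0
```

Emit:
{"fn": "play_rows", "kwargs": {
  "rows": [
    {"dp":[0,0,0.1],"turn":[0,0,0],"fingers":1},
    {"dp":[0,0,0],"turn":[0,0,0],"fingers":1},
    {"dp":[0,0,0],"turn":[0,0,0],"fingers":1},
    {"dp":[0,0,0],"turn":[0,0,0],"fingers":1}
  ]
}}

```text
clock: 16.75
eef_pos: [537.9, -298.8, 45.2]
tcp_rot: [3.14, 0.001, 1.569]
contact_force: [1.6, -0.1, 0.1]
opening: -0.0
grasp_force: 0.0
```

Emit:
{"fn": "play_rows", "kwargs": {
  "rows": [
    {"dp":[0,0,0.1],"turn":[0,0,0],"fingers":1},
    {"dp":[0,0,0.05],"turn":[0,0,0],"fingers":1},
    {"dp":[0,0,0],"turn":[0,0,0],"fingers":1},
    {"dp":[0,0,0],"turn":[0,0,0],"fingers":1}
  ]
}}

```text
clock: 17.08
eef_pos: [537.5, -298.9, 38.1]
tcp_rot: [3.141, 0.0, 1.569]
contact_force: [1.1, 0.3, 1.2]
opening: 0.004
grasp_force: 1.1
```

Emit:
{"fn": "play_rows", "kwargs": {
  "rows": [
    {"dp":[0,0,0.03],"turn":[0,0,0],"fingers":1},
    {"dp":[0,0,0],"turn":[0,0,0],"fingers":1}
  ]
}}

```text
clock: 17.25
eef_pos: [537.5, -298.9, 37.1]
tcp_rot: [3.141, 0.0, 1.569]
contact_force: [-0.6, 1.9, 8.2]
opening: 0.002
grasp_force: 4.0
```

Emit:
{"fn": "play_rows", "kwargs": {
  "rows": [
    {"dp":[0,0,0.03],"turn":[0,0,0],"fingers":1},
    {"dp":[0,0,0.02],"turn":[0,0,0],"fingers":1},
    {"dp":[0,-0.02,0],"turn":[0,0,0],"fingers":1},
    {"dp":[0.02,-0.04,0],"turn":[0,0,0],"fingers":1},
    {"dp":[0.03,-0.06,0],"turn":[0,0,0],"fingers":1}
  ]
}}

```text
clock: 17.67
eef_pos: [535.9, -298.5, 36.6]
tcp_rot: [3.135, 0.004, 1.569]
contact_force: [4.2, -1.9, 9.3]
opening: 0.003
grasp_force: 4.4
```

Emit:
{"fn": "play_rows", "kwargs": {
  "rows": [
    {"dp":[0.03,-0.06,0],"turn":[0,0,0],"fingers":1},
    {"dp":[0.03,-0.06,0],"turn":[0,0,0],"fingers":1},
    {"dp":[0.03,-0.06,0],"turn":[0,0,0],"fingers":1},
    {"dp":[0.03,-0.06,0],"turn":[0,0,0],"fingers":1},
    {"dp":[0.03,-0.06,0],"turn":[0,0,0],"fingers":1}
  ]
}}

```text
clock: 18.08
eef_pos: [523.6, -292.9, 36.6]
tcp_rot: [3.135, 0.004, 1.569]
contact_force: [5.8, -3.7, 8.8]
opening: -0.0
grasp_force: 4.6
```

Emit:
{"fn": "play_rows", "kwargs": {
  "rows": [
    {"dp":[0.03,-0.06,0],"turn":[0,0,0],"fingers":1},
    {"dp":[0.03,-0.06,0],"turn":[0,0,0],"fingers":1},
    {"dp":[0.03,-0.06,0],"turn":[0,0,0],"fingers":1},
    {"dp":[0.03,-0.06,0],"turn":[0,0,0],"fingers":1},
    {"dp":[0.03,-0.06,0],"turn":[0,0,0],"fingers":1}
  ]
}}

```text
clock: 18.5
eef_pos: [511.7, -286.9, 36.6]
tcp_rot: [3.135, 0.004, 1.569]
contact_force: [5.9, -2.9, 9.2]
opening: -0.002
grasp_force: 4.7
```

Pressure is steady at about 9 N. I press slightly deeper and continue.

Emit:
{"fn": "play_rows", "kwargs": {
  "rows": [
    {"dp":[0.03,-0.06,0.03],"turn":[0,0,0],"fingers":1},
    {"dp":[0.03,-0.06,0],"turn":[0,0,0],"fingers":1},
    {"dp":[0.03,-0.06,0],"turn":[0,0,0],"fingers":1},
    {"dp":[0.03,-0.06,0],"turn":[0,0,0],"fingers":1},
    {"dp":[0.03,-0.06,0],"turn":[0,0,0],"fingers":1}
  ]
}}

```text
clock: 18.92
eef_pos: [500.5, -281.3, 35.8]
tcp_rot: [3.133, 0.005, 1.569]
contact_force: [6.7, -4.5, 12.0]
opening: -0.003
grasp_force: 5.7
```

Emit:
{"fn": "play_rows", "kwargs": {
  "rows": [
    {"dp":[0,0,-0.3],"turn":[0,0,0],"fingers":1},
    {"dp":[0,0,-1],"turn":[0,0,0],"fingers":0.4},
    {"dp":[0,0,-0.9],"turn":[0,0,0],"fingers":0.4},
    {"dp":[0,0,0],"turn":[0,0,0],"fingers":0.4},
    {"dp":[0,0,0],"turn":[0,0,0],"fingers":0.4}
  ]
}}

```text
clock: 19.33
eef_pos: [497.4, -279.4, 123.7]
tcp_rot: [3.138, 0.002, 1.569]
contact_force: [-1.2, 0.6, -0.0]
opening: 0.563
grasp_force: 0.0
```

```bash
python3 look.py w7 38
```

```text
[ 496.3 -278.7  122. ]
[[29, 242], [0, 252], [0, 301], [42, 302]] [[321.0, -299.0], [297.0, -307.0], [287.0, -347.0], [321.0, -347.0]]
[[265, 195], [266, 254], [288, 255], [289, 232], [309, 229], [308, 195]] [[488.0, -266.0], [488.0, -308.0], [503.0, -309.0], [504.0, -292.0], [517.0, -290.0], [516.0, -266.0]]
[[16, 185], [0, 189], [0, 199], [9, 199], [8, 209], [0, 202], [0, 218], [22, 209], [21, 199], [13, 196], [21, 195], [14, 190]] [[320.0, -258.0], [308.0, -261.0], [306.0, -268.0], [313.0, -268.0], [310.0, -275.0], [306.0, -270.0], [303.0, -282.0], [321.0, -275.0], [321.0, -268.0], [316.0, -266.0], [322.0, -265.0], [318.0, -262.0]]
[[332, 0], [332, 69], [356, 69], [358, 30], [353, 30], [358, 0], [338, 0], [338, 9], [354, 7], [353, 15], [338, 12]] [[528.0, -149.0], [529.0, -187.0], [544.0, -187.0], [544.0, -165.0], [541.0, -165.0], [543.0, -149.0], [531.0, -149.0], [532.0, -154.0], [541.0, -153.0], [540.0, -157.0], [532.0, -156.0]]
```

View pics/w7.png

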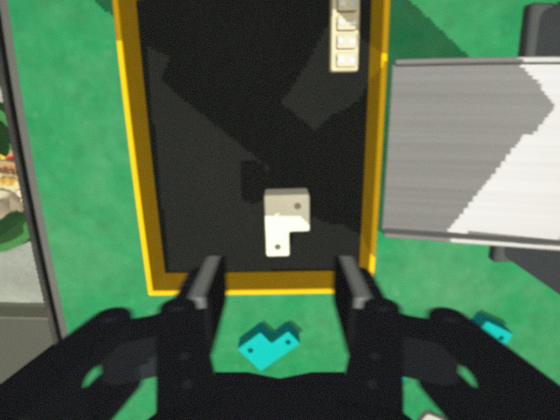

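The insert is free and square, with its arm centre at (502.5,−279). I grip it.

Emit:
{"fn": "play_rows", "kwargs": {
  "rows": [
    {"dp":[0,0.15,0.2],"turn":[0,0,0],"fingers":0.4},
    {"dp":[0,0,0.5],"turn":[0,0,0],"fingers":0.4},
    {"dp":[0,0,0.6],"turn":[0,0,0],"fingers":0.4},
    {"dp":[0,0,0.6],"turn":[0,0,0],"fingers":0.4},
    {"dp":[0,0,0.35],"turn":[0,0,0],"fingers":0.4}
  ]
}}

```text
clock: 19.8
eef_pos: [500.2, -277.3, 26.9]
tcp_rot: [-3.137, -0.003, 1.569]
contact_force: [-0.3, -0.4, 0.2]
opening: 0.603
grasp_force: 0.0
```

Emit:
{"fn": "play_rows", "kwargs": {
  "rows": [
    {"dp":[0,0,0.1],"turn":[0,0,0],"fingers":0.4},
    {"dp":[0,0,0],"turn":[0,0,0],"fingers":0.4},
    {"dp":[0,0,0],"turn":[0,0,0],"fingers":0.4},
    {"dp":[0,0,0],"turn":[0,0,0],"fingers":0.4}
  ]
}}

```text
clock: 20.13
eef_pos: [502.8, -278.9, 27.7]
tcp_rot: [3.141, 0.0, 1.569]
contact_force: [-0.1, -0.3, 0.7]
opening: 0.6
grasp_force: 0.0
```

Emit:
{"fn": "play_rows", "kwargs": {
  "rows": [
    {"dp":[0,0,0.07],"turn":[0,0,0],"fingers":0.4},
    {"dp":[0,0,0],"turn":[0,0,0],"fingers":0.6},
    {"dp":[0,0,0],"turn":[0,0,0],"fingers":0.8},
    {"dp":[0,0,0],"turn":[0,0,0],"fingers":1},
    {"dp":[0,0,0],"turn":[0,0,0],"fingers":1}
  ]
}}

```text
clock: 20.55
eef_pos: [502.6, -278.9, 25.2]
tcp_rot: [3.141, 0.0, 1.569]
contact_force: [-1.6, 0.0, 5.5]
opening: 0.34
grasp_force: 43.5
```

Emit:
{"fn": "play_rows", "kwargs": {
  "rows": [
    {"dp":[0,0,0],"turn":[0,0,0],"fingers":1},
    {"dp":[0,0,0],"turn":[0,0,0],"fingers":1},
    {"dp":[0,0,0],"turn":[0,0,0],"fingers":1}
  ]
}}

```text
clock: 20.8
eef_pos: [502.6, -278.9, 25.2]
tcp_rot: [3.141, 0.0, 1.569]
contact_force: [-1.1, 0.6, 6.2]
opening: 0.339
grasp_force: 43.5
```

Emit:
{"fn": "play_rows", "kwargs": {
  "rows": [
    {"dp":[0,0,-0.2],"turn":[0,0,0],"fingers":1},
    {"dp":[0,0,-0.5],"turn":[0,0,0],"fingers":1},
    {"dp":[0,0,-0.8],"turn":[0,0,0],"fingers":1},
    {"dp":[0,0,-0.8],"turn":[0,0,0],"fingers":1},
    {"dp":[0,0,-0.7],"turn":[0,0,0],"fingers":1}
  ]
}}

```text
clock: 21.22
eef_pos: [502.3, -278.7, 146.7]
tcp_rot: [3.141, 0.0, 1.569]
contact_force: [0.4, -0.7, -0.3]
opening: 0.337
grasp_force: 42.8
```

Emit:
{"fn": "play_rows", "kwargs": {
  "rows": [
    {"dp":[0,-0.5,0],"turn":[0,0,0],"fingers":1},
    {"dp":[0,-0.5,0],"turn":[0,0,0],"fingers":1},
    {"dp":[0,-0.3,0],"turn":[0,0,0],"fingers":1},
    {"dp":[0,0,0],"turn":[0,0,0],"fingers":1},
    {"dp":[0,0,0],"turn":[0,0,0],"fingers":1}
  ]
}}

```text
clock: 21.63
eef_pos: [450.2, -278.7, 144.7]
tcp_rot: [3.141, 0.0, 1.568]
contact_force: [0.4, -0.1, -0.0]
opening: 0.337
grasp_force: 42.9
```

Emit:
{"fn": "play_rows", "kwargs": {
  "rows": [
    {"dp":[0.5,0,0],"turn":[0,0,0],"fingers":1},
    {"dp":[0.9,0,0],"turn":[0,0,0],"fingers":1},
    {"dp":[0.9,0,0],"turn":[0,0,0],"fingers":1},
    {"dp":[0.9,0,0],"turn":[0,0,0],"fingers":1},
    {"dp":[0.9,0,0],"turn":[0,0,0],"fingers":1}
  ]
}}

```text
clock: 22.05
eef_pos: [451.5, -113.1, 144.4]
tcp_rot: [3.141, -0.0, 1.568]
contact_force: [1.3, 0.8, -0.4]
opening: 0.334
grasp_force: 42.9
```

Emit:
{"fn": "play_rows", "kwargs": {
  "rows": [
    {"dp":[0.9,0,0],"turn":[0,0,0],"fingers":1},
    {"dp":[0.9,0,0],"turn":[0,0,0],"fingers":1},
    {"dp":[0.9,-0.05,0],"turn":[0,0,0],"fingers":1},
    {"dp":[0.9,-0.08,0],"turn":[0,0,0],"fingers":1},
    {"dp":[0.9,-0.1,0],"turn":[0,0,0],"fingers":1}
  ]
}}

```text
clock: 22.47
eef_pos: [442.7, 67.7, 144.6]
tcp_rot: [3.141, -0.0, 1.569]
contact_force: [0.6, 0.2, -1.4]
opening: 0.336
grasp_force: 42.8
```

Emit:
{"fn": "play_rows", "kwargs": {
  "rows": [
    {"dp":[0.82,0,0],"turn":[0,0,0.6],"fingers":1},
    {"dp":[0,0,0.5],"turn":[0,0,0],"fingers":1},
    {"dp":[0,0,0.5],"turn":[0,0,0],"fingers":1},
    {"dp":[0,0,0.5],"turn":[0,0,0],"fingers":1},
    {"dp":[0,0,0],"turn":[0,0,0],"fingers":1}
  ]
}}

```text
clock: 22.88
eef_pos: [440.6, 98.7, 81.6]
tcp_rot: [-3.137, 0.001, 1.507]
contact_force: [-1.3, -0.3, -0.6]
opening: 0.339
grasp_force: 42.8
```

Emit:
{"fn": "play_rows", "kwargs": {
  "rows": [
    {"dp":[0,0,0],"turn":[0,0,0],"fingers":1}
  ]
}}

```text
clock: 22.97
eef_pos: [441.8, 98.5, 83.9]
tcp_rot: [-3.139, 0.001, 1.506]
contact_force: [0.2, 0.7, -0.1]
opening: 0.338
grasp_force: 42.8
```

Emit:
{"fn": "play_rows", "kwargs": {
  "rows": [
    {"dp":[0,0,0.5],"turn":[0,0,0],"fingers":1},
    {"dp":[0,0,0.5],"turn":[0,0,0],"fingers":1},
    {"dp":[0,0,0.4],"turn":[0,0,0],"fingers":1},
    {"dp":[0,0,0.2],"turn":[0,0,0],"fingers":1},
    {"dp":[0,0,0.12],"turn":[0,0,0],"fingers":1}
  ]
}}

```text
clock: 23.38
eef_pos: [442.5, 98.3, 15.6]
tcp_rot: [3.141, -0.0, 1.505]
contact_force: [0.2, 0.1, -0.9]
opening: 0.341
grasp_force: 42.9
```

Emit:
{"fn": "play_rows", "kwargs": {
  "rows": [
    {"dp":[0,0,0.05],"turn":[0,0,0],"fingers":1},
    {"dp":[0,0,0],"turn":[0,0,0],"fingers":1},
    {"dp":[0,0,0],"turn":[0,0,0],"fingers":1},
    {"dp":[0,0,0],"turn":[0,0,0],"fingers":1}
  ]
}}

```text
clock: 23.72
eef_pos: [442.5, 98.3, 14.4]
tcp_rot: [3.14, -0.0, 1.506]
contact_force: [-0.4, 0.3, -0.5]
opening: 0.338
grasp_force: 42.9
```

Emit:
{"fn": "play_rows", "kwargs": {
  "rows": [
    {"dp":[0,0,0.05],"turn":[0,0,0],"fingers":1},
    {"dp":[0,0,0.05],"turn":[0,0,0],"fingers":1},
    {"dp":[0,0,0],"turn":[0,0,0],"fingers":1},
    {"dp":[0,0,0],"turn":[0,0,0],"fingers":1}
  ]
}}

```text
clock: 24.05
eef_pos: [441.8, 98.2, 9.6]
tcp_rot: [-3.141, 0.0, 1.506]
contact_force: [0.3, -0.6, -1.0]
opening: 0.345
grasp_force: 42.9
```

Emit:
{"fn": "play_rows", "kwargs": {
  "rows": [
    {"dp":[0,0,0.03],"turn":[0,0,0],"fingers":1},
    {"dp":[0,0,0],"turn":[0,0,0],"fingers":1}
  ]
}}

```text
clock: 24.22
eef_pos: [442.0, 98.2, 9.1]
tcp_rot: [-3.142, -0.0, 1.506]
contact_force: [-3.4, -0.7, 14.6]
opening: 0.335
grasp_force: 44.5
```

It has touched down, so I release, rise and check.

Emit:
{"fn": "play_rows", "kwargs": {
  "rows": [
    {"dp":[0,0,0],"turn":[0,0,0],"fingers":0.6},
    {"dp":[0,0,0],"turn":[0,0,0],"fingers":0.5},
    {"dp":[0,0,0],"turn":[0,0,0],"fingers":0.4},
    {"dp":[0,0,0],"turn":[0,0,0],"fingers":0.4}
  ]
}}

```text
clock: 24.55
eef_pos: [441.9, 98.2, 8.4]
tcp_rot: [-3.142, 0.0, 1.506]
contact_force: [0.1, 1.3, -0.2]
opening: 0.606
grasp_force: 0.0
```

Emit:
{"fn": "play_rows", "kwargs": {
  "rows": [
    {"dp":[0,0,-0.4],"turn":[0,0,0],"fingers":0.4},
    {"dp":[0,0,-0.9],"turn":[0,0,0],"fingers":0.4},
    {"dp":[0,0,-0.9],"turn":[0,0,0],"fingers":0.4},
    {"dp":[0,0,-0.9],"turn":[0,0,0],"fingers":0.4},
    {"dp":[0,0,-0.9],"turn":[0,0,0],"fingers":0.4}
  ]
}}

```text
clock: 24.97
eef_pos: [441.4, 98.1, 170.0]
tcp_rot: [-3.141, 0.0, 1.506]
contact_force: [1.2, 0.5, -0.7]
opening: 0.6
grasp_force: 0.0
```

Emit:
{"fn": "play_rows", "kwargs": {
  "rows": [
    {"dp":[-0.9,0,-0.5],"turn":[0,0,0],"fingers":0.4},
    {"dp":[-0.9,0,0],"turn":[0,0,0],"fingers":0.4},
    {"dp":[-0.6,0,0],"turn":[0,0,0],"fingers":0.4},
    {"dp":[0,0,0],"turn":[0,0,0],"fingers":0.4},
    {"dp":[0,0,0],"turn":[0,0,0],"fingers":0.4}
  ]
}}

```text
clock: 25.38
eef_pos: [435.5, 1.5, 188.5]
tcp_rot: [3.141, -0.0, 1.503]
contact_force: [-0.3, 0.8, 0.4]
opening: 0.603
grasp_force: 0.0
```

```bash
python3 look.py w8 22|head -8
```

```text
[435.6   2.3 188.4]
[[374, 298], [364, 299], [363, 308]] [[520.0, -115.0], [511.0, -115.0], [510.0, -125.0]]
[[185, 298], [195, 308], [195, 300]] [[335.0, -103.0], [344.0, -114.0], [345.0, -106.0]]
[[146, 184], [142, 191], [164, 298]] [[317.0, 13.0], [312.0, 7.0], [315.0, -102.0]]
[[296, 55], [261, 57], [263, 111], [281, 110], [281, 90], [297, 88]] [[456.0, 111.0], [427.0, 111.0], [426.0, 68.0], [441.0, 68.0], [442.0, 84.0], [455.0, 85.0]]
[[261, 20], [280, 23], [281, 3], [296, 0], [260, 0]] [[430.0, 139.0], [445.0, 136.0], [446.0, 150.0], [458.0, 152.0], [430.0, 153.0]]
[[112, 0], [115, 27], [121, 29], [117, 0]] [[313.0, 163.0], [312.0, 143.0], [316.0, 141.0], [317.0, 163.0]]
```

View pics/w8.png

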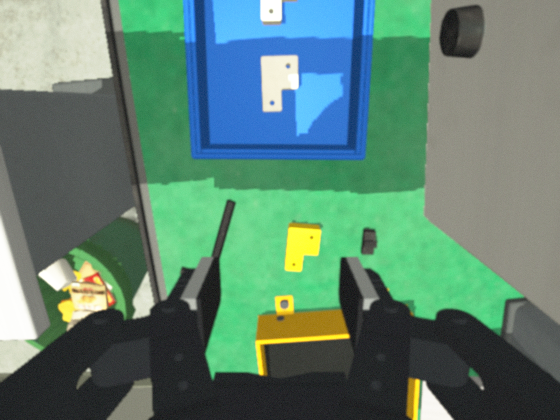

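Both inserts lie flat in the tote: (280,85), and (271,10) at the picture's edge. They measure 30×44 mm at the expected height. The arm is clear of everything, so I hand in.

```bash
python3 -c "
from rig import r
print(r.sign_off())"
```

```text
the job is handed in; nothing more can be done
None
```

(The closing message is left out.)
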